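Pump and hold check of a brake lever in the bench vice

ROBOT

A 7-joint arm with a two-finger parallel gripper is mounted at the origin on the work surface. World frame = base frame: x ahead of the robot, y to its left, z up, the work surface at z = 0. Lengths are in mm, angles in rad, forces in N, time in s.
With the tool pointing down it reaches from about 400 to 875 mm from the base axis. Payload 4.4 kg.
Tool frame: the origin (TCP) lies midway between the tips of the shut fingers; the grasp point (between the pads) lies 19 mm behind it; z points along the fingers, y is the direction in which the jaws open and shut (so a half turn about z gives the same grasp; the last joint's range is limited). The gripper opens to 85 mm and grips with 20 to 120 N. Pads are 22 mm wide; open, the fingers measure 114 mm over their backs; the gripper's body (76 mm by 85 mm) begins 54 mm behind the grasp point. The pads swing forward as they close: fully open they stand 13 mm farther back than shut.
Start: joints at [-0.066, 0.628, 0.038, 1.517, -0.027, 0.996, -0.02], TCP at [650.014, 0.027, 231.313] pointing down, gripper open.
Joint ranges: [-3.06, 3.06], [-0.37, 2.12], [-1.25, 1.32], [0.18, 2.47], [-1.1, 4.24], [0.23, 1.98], [-2.94, 2.94]. Speed limits (rad/s): [2.57, 2.57, 3.14, 3.14, 3.14, 3.14, 3.14].

INTERFACE

Orientations are given as [roll, pitch, yaw] about the fixed x, y, z axes, in that order (R = Rz(yaw) Ry(pitch) Rx(roll)).
In Python, from cell import ctrl, vision gives the robot as it stands.
- The arm moves only by the tool play_rows, never from a script. Its arguments are lists of equal length, an entry for each row: "slide": the shift along the tool's x, y, z in mm, a list of three; "turn": the turn about the tool's z in rad; "fingers": the opening, from 0 (shut) to 1 (fully open). A call has 1 to 5 rows; each row is the pose to reach, as a shift and turn from the pose measured when the call began, along the tool's axes at that moment; what a row does not reach only later rows make up. A row lasts 1/8 s, in which the tool goes at most 62.5 mm and 10.7 degrees, less where a joint would pass 70% of its speed; a pose out of reach is approached as far as the arm can. A call with a gripper value outside its range is refused whole. The fingers move at their own pace and stop on an object; the grip force is fixed at half the most. Time passes only in rows, so rows that repeat a pose let the fingers close. It gives the time, the measured TCP pose, the force and the opening at its end, in the units of the state.
- ctrl.read_state(): the state, without advancing time (a new reading comes with each control period).
- vision.get_image(name): name is "scene" or "side" or "wrist"; returns (picture, depth): 384x512x3 uint8, blue, green, red; 384x512 float32, mm along the optical axis (not along the pixel's ray), 0 where there is no reading.
- vision.camera_params(name): a dict with "fx", "fy", "cx", "cy" (pixels), "dist_coeffs" ([k1, k2, p1, p2, k3] as OpenCV has them; the pictures are not rectified), "position" and "rotation" of the camera in the world. Camera axes: x right, y up, looking along -z (the intrinsics and any distortion apply to the point x, -y, -z); pixel columns grow to the right and rows downward; lengths in mm; the calibration is good to about 2 mm. A picture is of the moment at which its call begins: read the wrist's pose just before it. camera_params takes no time and is no camera call; for the wrist camera it gives the pose at the moment of the call.
- ctrl.finish_job(): hands the job in, once; it reports no verdict.
The state is a dict: "clock": time; "qpos": joint angles; "qd": joint speeds; "tau": joint torques, N m; "eef_pos": TCP position; "tool_rot": TCP orientation; "force": force on the tool from outside, world axes, zero at the start; "torque": the same for the moment, N m; "width": finger opening in mm.
Only numpy, scipy, OpenCV 4.12 (cv2) and the standard library are available. Lean on these libraries where they do the work, as an engineer would, in place of code of your own. Each camera call takes 0.05 s, during which the arm holds its last target.

TASK

The handlebar is clamped in the bench vice to check that its red brake lever comes up firm short of the grip: with the outside of your fingers press the red lever in towards the grip until it stops, let it spring right back out, then press it firmly in to the stop again, without forcing it, and finish while still holding it there. Do not pinch the lever and do not touch the grip. Leave the dark steel clutch lever and all the loose things on the bench as they are; nothing is to be picked up.

Things in the scene. Friction and masses are not known exactly. Their poses are not given: they have to be found in the camera images.
- vice: blue bench vice bolted down, jaws 125 mm wide, 160 mm high; slide and handle stick out 235 mm to its +x. Origin on the bench under the middle of the handlebar it grips. y: along the bar, towards the red brake lever's end; x: level, across the bar, away from the levers, which stand on the bar's -x (robot's) side.
- bar_middle (a point): middle of the handlebar's axis: a straight level steel tube, 22 mm in diameter, 680 mm long, 150 mm above the bench. Axes as the vice's. Between the vice and the brake grip, at y 83 to 158 mm from here on the -x side, sits the brake's master cylinder; its reservoir lid is 174 mm above the bench.
- brake_blade: straight outer part of the red brake lever: 8 mm thick (x), 14 mm high (z), from 74 mm inboard to 42 mm outboard along y, with an 18 mm ball at the end. Origin: middle of thickness and height, the place to press. Lever out, its axes are parallel to the vice's and it lies at x -68, y +270 mm from bar_middle, level with it. Press its -x face towards +x. Only things under 65 mm high stand near below.
- brake_pivot (a point): upright pivot axis of the red brake lever, at the lever's height; with the lever out it lies 34 mm to +x and 100 mm to -y of brake_blade's origin, which moves 20 mm from fully out to the stop.
- brake_lever (a joint): angle of the red brake lever: 0 fully out (it springs back there by itself), 0.20 rad at its firm stop, where it still stands about 29 mm short of the grip. At the origin of brake_blade it takes about 3 N to start and 6 N to reach the stop; 10 to 20 N there is a firm press.
- brake_grip: black rubber grip behind the red lever, fixed on the bar: 32 mm in diameter, 128 mm long along y, with a 44 mm flange at its inboard end. Origin at its centre, on the bar's axis 267 mm from bar_middle. Not to be touched.
- clutch_lever (a joint): angle of the dark steel clutch lever, the mirror image of the brake lever, at the other end of the bar: 0 fully out, 0.20 rad in. To be left alone.
- spanner: loose steel spanner, 160 mm long, lying flat on the bench below the red lever's outer side. Bystander.
- screwdriver: loose screwdriver lying on the bench in front of the bar. Bystander.
- fluid: loose white bottle with a yellow cap, 60 mm in diameter, 150 mm high, standing on the far side of the bar; origin at the centre of its foot. Bystander.
- grease: loose green tin, 72 mm in diameter, 50 mm high, on the far side of the bar; origin at the centre of its foot. Bystander.
- mug: loose blue mug, 80 mm in diameter, 90 mm high, standing on the bench to the robot's right; origin at the centre of its foot. Bystander.
- plane: loose small hand plane, 160 x 50 x 60 mm, on the bench to the robot's right; origin under its centre. Bystander.
- tape: loose yellow tape measure, 68 x 36 x 62 mm, standing on the bench to the robot's left; origin under its centre. Bystander.

How it is judged (in metres and radians):
On the way, in this order (a step that is already met when the one before it is completed fails the run):
1. the red brake lever is pressed in to its stop by the fingers (value of joint brake_lever above 0.185 rad and contact force between the fingers and brake_blade above 3 N), for 0.2 s.
2. the red brake lever has sprung right back out (value of joint brake_lever below 0.02 rad), for 0.2 s.
3. the red brake lever is pressed firmly in to its stop again (value of joint brake_lever above 0.185 rad and contact force between the fingers and brake_blade above 7.5 N), for 0.3 s.
At the end, for the whole second after the job is handed in: After one full press and full return, the fingers hold the red lever at its stop (joint above 0.185 of 0.20 rad) with over 7.5 N on its blade; the grip is not touched, the clutch lever is out (below 0.03 rad) and each loose thing is within 20 mm of where it was (all of step 3 and contact force between each of the arm, the fingers and brake_grip below 1 N and value of joint clutch_lever below 0.03 rad and distance of each of spanner, screwdriver, fluid, grease, mug, plane, tape from where it was at the start of the episode below 0.02 m); the arm keeps its last pose, push and grip.
It fails at once if the lever is pinched or hooked between the fingers instead of pressed with their outside (the grasp point must stay at least 8 mm outside the middle of the blade while the fingers touch it) (contact force between the fingers and brake_blade above 1 N and x of the grasp point in the frame of brake_blade above -0.008 m).
It fails at once if the grip is touched with more than 2 N (contact force between any of the arm, the fingers and brake_grip above 2 N).
It fails at once if the brake lever is forced with more than 40 N (contact force between the fingers and brake_blade above 40 N).
It fails at once if the clutch lever is moved (value of joint clutch_lever above 0.05 rad).
It fails at once if a loose thing is shifted or lifted by more than 30 mm (distance of any of spanner, screwdriver, fluid, grease, mug, plane, tape from where it was at the start of the episode above 0.03 m).
It also fails if it takes over 64 s, if anything falls off the work surface, if the arm or the gripper's body presses on something with over 40 N, if the wrist force passes 120 N, or if a joint passes its speed limit or range.

## Working session

There is one attempt and no reset: what is moved stays moved. The work goes in short steps, Python scripts to look and compute and a tool call to move; the robot and the scene stay as the last step left them, time stands still between calls to the robot, and variables do not carry over. Pictures are saved under pics/ and viewed, and the job is handed in when it is done.

Besides the shell and the picture viewer there is one more tool, called after ">>>" as name(argument=value, ...), one argument or row to a line, values as JSON. play_rows: Moves the arm, as the interface text tells. Its arguments: {"type":"object","properties":{"slide":{"type":"array"},"turn":{"type":"array"},"fingers":{"type":"array"}},"required":["slide","turn","fingers"]}

```bash
mkdir -p pics
python3 - <<'E'
from cell import ctrl, vision
import cv2
s=ctrl.read_state(); print({k:s[k] for k in('clock','eef_pos','tool_rot','force','width')})
for n in('scene','side'):
    p,d=vision.get_image(n); cv2.imwrite(f'pics/{n}0.png',p)
    import numpy as np; np.savez(f'{n}0.npz',p=p,d=d)
    print(n,vision.camera_params(n))
E
```

```text
{'clock': 0.0, 'eef_pos': array([6.49358697e+02, 4.21598668e-02, 2.30359134e+02]), 'tool_rot': array([-3.13962780e+00, -1.70596127e-06,  1.57076632e+00]), 'force': array([1.01387407, 0.18573914, 0.39876941]), 'width': 85.23451109793302}
scene {'fx': 357.1004681815655, 'fy': 357.1004681815655, 'cx': 260.1461813961384, 'cy': 192.68900006940444, 'dist_coeffs': array([0.03432133, 0.        , 0.        , 0.        , 0.        ]), 'position': array([1266.3701134 , -395.72395417, 1104.94321802]), 'rotation': array([0.67683453, 0.00378939, 1.0630166 ])}
side {'fx': 360.70167684891936, 'fy': 360.70167684891936, 'cx': 257.2735722298197, 'cy': 192.25579633436215, 'dist_coeffs': array([-0.05167981,  0.        ,  0.        ,  0.        ,  0.        ]), 'position': array([157.75695746, 698.06501438, 964.72837846]), 'rotation': array([ 0.79746532,  0.0212682 , -2.6268176 ])}
```

View pics/scene0.png

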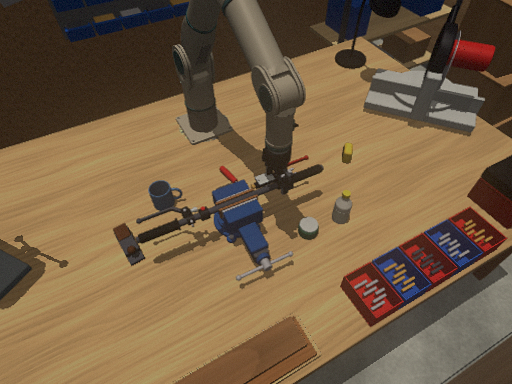

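View pics/side0.png

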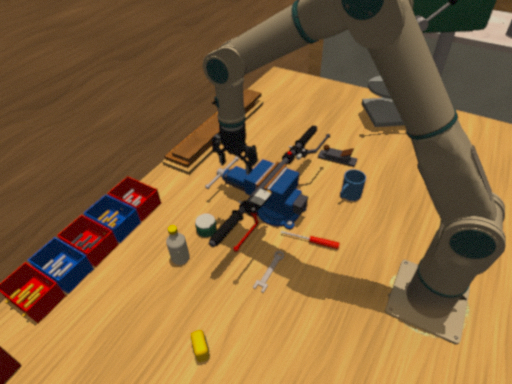

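The scene view shows the red lever near (297,162), with the brake grip ending at (322,168). In the side view the red lever runs roughly from (258,215) to (235,248), and the grip is at (228,228).

```bash
cat > h.py <<'E'
import numpy as np,cv2
from scipy.spatial.transform import Rotation as R
from cell import ctrl,vision
def cam(n):
    c=vision.camera_params(n); K=np.array([[c['fx'],0,c['cx']],[0,c['fy'],c['cy']],[0,0,1]])
    return K,c['dist_coeffs'],np.array(c['position']),R.from_euler('xyz',c['rotation']).as_matrix()
def ray(c,uv):
    K,D,p,M=c; q=cv2.undistortPoints(np.array(uv,float).reshape(-1,1,2),K,D)[:,0]
    return np.c_[q[:,0],-q[:,1],-np.ones(len(q))]@M.T
def onz(c,uv,z):
    r=ray(c,uv); return c[2]+r*((z-c[2][2])/r[:,2])[:,None]
def bydepth(c,uv,d): return c[2]+ray(c,uv)*np.array(d)[:,None]
def proj(c,X):
    K,D,p,M=c; q=(np.atleast_2d(X)-p)@M; q=q*[1,-1,-1]
    return cv2.projectPoints(q,np.zeros(3),np.zeros(3),K,D)[0][:,0]
E
python3 - <<'E'
from h import *
for n,(a,b,w,h) in {'scene':(230,130,110,80),'side':(190,170,130,100)}.items():
    z=np.load(f'{n}0.npz');p,d=z['p'],z['d'];c=cam(n)
    cv2.imwrite(f'pics/{n}0c.png',cv2.resize(p[b:b+h,a:a+w],None,fx=6,fy=6,interpolation=cv2.INTER_NEAREST))
    hsv=cv2.cvtColor(p,cv2.COLOR_BGR2HSV)
    m=((hsv[...,0]<6)|(hsv[...,0]>174))&(hsv[...,1]>150)&(hsv[...,2]>60)
    m[:b]=0;m[b+h:]=0;m[:,:a]=0;m[:,a+w:]=0
    k,l,st,ce=cv2.connectedComponentsWithStats(m.astype('uint8'))
    for i in range(1,k):
        if st[i,4]<8: continue
        v,u=np.nonzero((l==i)&(d>0)); X=bydepth(c,np.c_[u,v],d[v,u])
        print(n,st[i],'depth pts mean',X.mean(0).round(),'z pct',np.percentile(X[:,2],[5,50,95]).round(), )
        x=onz(c,np.c_[u,v],153); print('  onz150 min/max',x.min(0).round(),x.max(0).round(), 'line',cv2.fitLine(x[:,:2].astype('f4'),cv2.DIST_HUBER,0,.01,.01).ravel().round(3))
E
```

```text
scene [288 156  20   8  34] depth pts mean [536. 166. 162.] z pct [153. 156. 161.]
  onz150 min/max [523. 130. 153.] [537. 207. 153.] line [4.50000e-02 9.99000e-01 5.27756e+02 1.69042e+02]
scene [230 173   7  10  38] depth pts mean [383. -37.  23.] z pct [15. 24. 27.]
  onz150 min/max [465. -90. 153.] [508. -71. 153.] line [ 9.89000e-01 -1.51000e-01  4.86799e+02 -8.05300e+01]
side [234 214  24  37 104] depth pts mean [526. 149. 152.] z pct [151. 154. 157.]
  onz150 min/max [518.  68. 153.] [550. 212. 153.] line [ 1.30000e-02 -1.00000e+00  5.23801e+02  1.59188e+02]
side [309 237  11   7  52] depth pts mean [375. -30.  19.] z pct [12. 19. 24.]
  onz150 min/max [329.  63. 153.] [359.  83. 153.] line [ 1.00000e+00 -1.40000e-02  3.44117e+02  7.39660e+01]
```

View pics/scene0c.png

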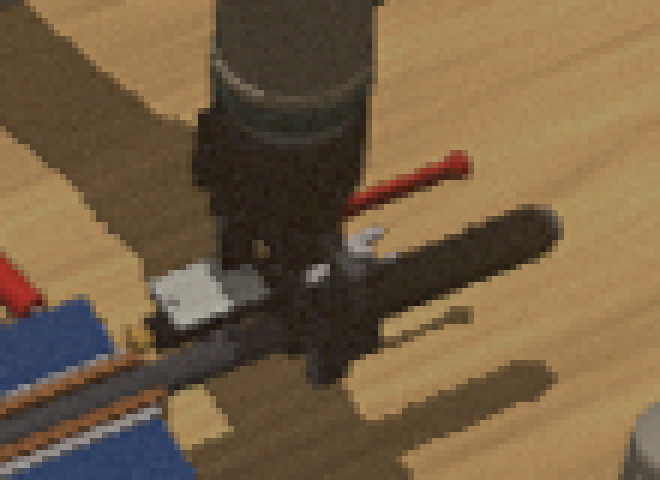

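View pics/side0c.png

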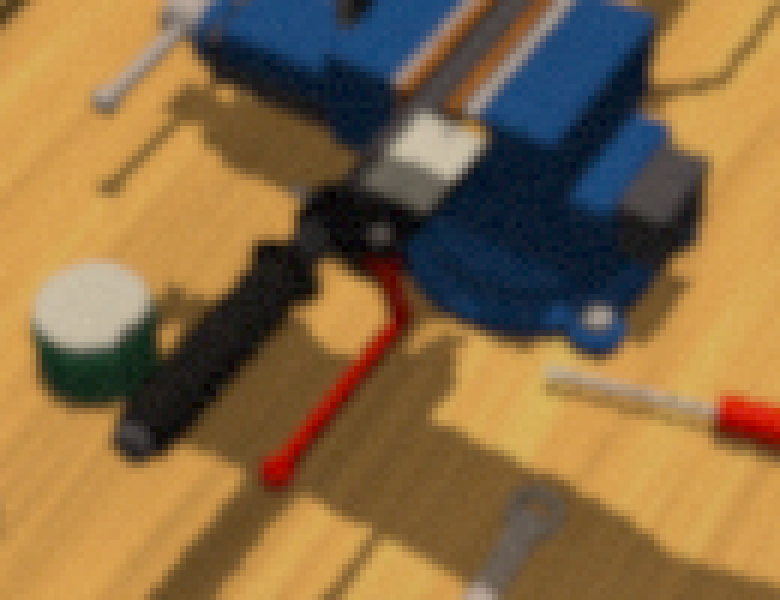

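Run:
```python
from h import *
z=np.load('side0.npz');p,d=z['p'],z['d'];c=cam('side')
hsv=cv2.cvtColor(p,cv2.COLOR_BGR2HSV)
m=((hsv[...,0]<6)|(hsv[...,0]>174))&(hsv[...,1]>150)&(hsv[...,2]>60);m=m[214:251,234:258]
v,u=np.nonzero(m);v+=214;u+=234
for r in range(214,251,2):
    q=u[v==r]
    if len(q): x=onz(c,[[q.mean(),r]],153)[0];print(r,q.min(),q.max(),x.round(1)[:2],bydepth(c,[[int(q.mean()),r]],[d[r,int(q.mean())]])[0].round())
# bar ends
v,u=np.nonzero((hsv[...,2]<50)&(d>0));X=bydepth(c,np.c_[u,v],d[v,u])
k=(X[:,2]>155)&(X[:,2]<172)&(X[:,0]>540)&(X[:,0]<680)&(X[:,1]>150);print(X[k].shape,np.percentile(X[k],[2,50,98],axis=0).round())
```

```text
214 252 255 [545.8  70.3] [547.  71. 153.]
216 254 255 [539.1  75.9] [540.  78. 154.]
218 255 256 [532.5  81.5] [533.  84. 155.]
220 255 256 [528.5  88.4] [529.  91. 156.]
222 256 257 [522.   93.9] [521.  98. 158.]
224 255 256 [520.7 102.1] [521. 105. 156.]
226 253 254 [522.1 111.6] [523. 114. 155.]
228 252 253 [520.8 119.6] [521. 122. 156.]
230 250 252 [520.9 128.3] [520. 129. 154.]
232 248 250 [522.2 137.5] [522. 138. 154.]
234 246 248 [523.5 146.7] [523. 147. 153.]
236 245 247 [522.3 154.4] [523. 153. 151.]
238 243 245 [523.6 163.4] [522. 166. 156.]
240 242 243 [523.6 171.6] [523. 175. 157.]
242 240 242 [523.7 179.8] [523. 180. 154.]
244 238 240 [524.9 188.6] [525. 188. 153.]
246 235 239 [526.2 197.2] [526. 197. 152.]
248 234 238 [525.  204.5] [524. 206. 156.]
250 235 237 [521.3 210.3] [522. 209. 152.]
(170, 3) [[579. 151. 155.]
 [589. 186. 161.]
 [603. 217. 165.]]
```

Side view: the red blade lies at x≈523–525 mm, running from the bend at y≈98 to the ball at y≈203 mm, tilted about 0.03 rad from world y. That puts the pressing place near (524.5, 161, 150). I'll shut the fingers and move to the robot's side of the lever, still high up.

>>> play_rows(
  slide=[
    [32,-33,0],
    [64,-66,0],
    [96,-99,0],
    [128,-132,0],
    [160,-167,0],
  ],
  turn=[0,0,0.01,0.02,0.03],
  fingers=[0,0,0,0,0],
)

```text
clock: 0.72
eef_pos: [481.2, 161.0, 230.5]
tool_rot: [-3.14, 0.0, 1.54]
force: [-0.2, 0.5, 0.8]
width: 0.1
```

>>> play_rows(
  slide=[
    [0,0,0],
    [0,0,0],
  ],
  turn=[0,0],
  fingers=[0,0],
)

```text
clock: 0.98
eef_pos: [481.5, 160.7, 230.5]
tool_rot: [-3.14, 0.0, 1.541]
force: [0.2, -0.1, -0.3]
width: 0.1
```

Run:
```python
from h import *
s=ctrl.read_state(); print({k:s[k].round(3) if hasattr(s[k],'round') else s[k] for k in('clock','eef_pos','tool_rot','force','width')})
for n in('scene','side','wrist'):
    p,d=vision.get_image(n); np.savez(f'{n}1.npz',p=p,d=d)
    cv2.imwrite(f'pics/{n}1.png',p)
    if n!='wrist':
        a,b,w,h={'scene':(230,110,130,100),'side':(170,150,130,100)}[n]
        cv2.imwrite(f'pics/{n}1c.png',cv2.resize(p[b:b+h,a:a+w],None,fx=6,fy=6,interpolation=cv2.INTER_CUBIC))
    c=cam(n); print(n,c[2].round(1))
    hsv=cv2.cvtColor(p,cv2.COLOR_BGR2HSV)
    m=((hsv[...,0]<6)|(hsv[...,0]>174))&(hsv[...,1]>150)&(hsv[...,2]>50)
    k,l,st,ce=cv2.connectedComponentsWithStats(m.astype('uint8'))
    for i in range(1,k):
        if st[i,4]<15: continue
        v,u=np.nonzero((l==i)); x=onz(c,np.c_[u,v],150)
        if not(450<x[:,0].mean()<600 and 80<x[:,1].mean()<250):continue
        print(n,st[i],'on150',x.min(0).round(1),x.max(0).round(1),'line',cv2.fitLine(x[:,:2].astype('f4'),cv2.DIST_HUBER,0,.01,.01).ravel().round(3))
```

```text
{'clock': 0.975, 'eef_pos': array([481.46 , 160.708, 230.526]), 'tool_rot': array([-3.14 ,  0.   ,  1.541]), 'force': array([ 0.203, -0.14 , -0.326]), 'width': 0.07317671760673591}
scene [1266.4 -395.7 1104.9]
scene [278 160  20  12  40] on150 [518.4  79.1 150. ] [539.8 168.5 150. ] line [ 4.50000e-02 -9.99000e-01  5.23783e+02  1.24159e+02]
side [157.8 698.1 964.7]
side [234 226  21  25  57] on150 [519.7 110.1 150. ] [531.3 209.9 150. ] line [3.70000e-02 9.99000e-01 5.24483e+02 1.62233e+02]
wrist [484.9 227.9 372.4]
wrist [ 312  123   25  159 1767] on150 [520.9  88.5 150. ] [536.3 210.7 150. ] line [3.30000e-02 9.99000e-01 5.26865e+02 1.54849e+02]
```

View pics/wrist1.png

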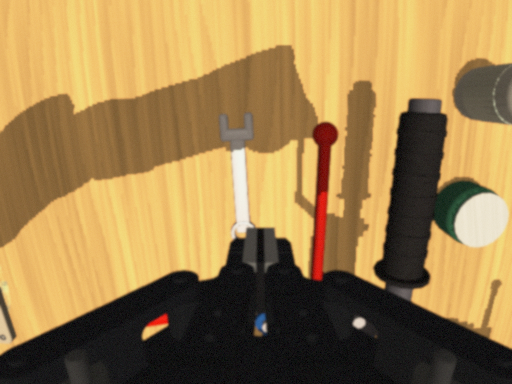

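View pics/side1c.png

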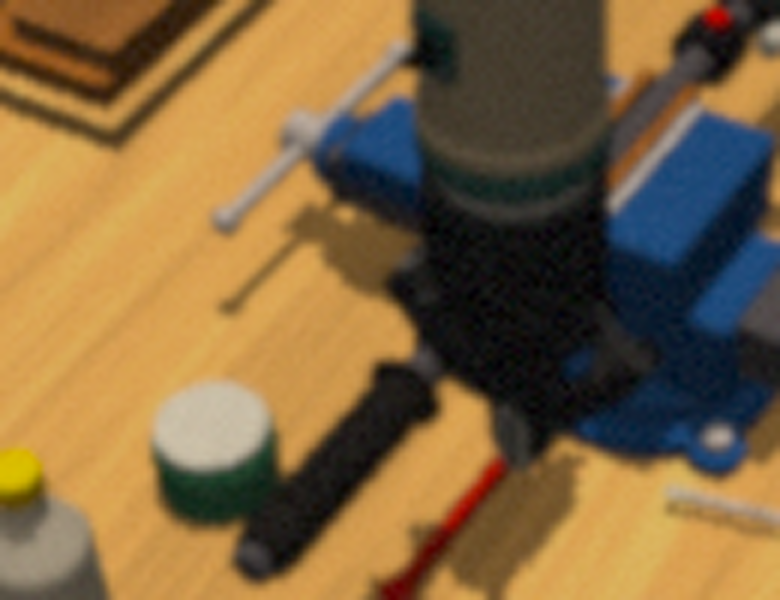

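The wrist view shows the shut fingers at (260,250). The blade runs from (318,280) to its ball at (325,133), and the grip is well beyond it at (410,200). The blade's -x face is at about x=521, yaw -0.035. The area below the fingers is clear, so I'll go down.

>>> play_rows(
  slide=[
    [0,0,25],
    [0,0,50],
    [0,0,75],
    [0,0,92],
    [0,0,92],
  ],
  turn=[0,0,0,0,0],
  fingers=[0,0,0,0,0],
)

```text
clock: 1.75
eef_pos: [481.7, 158.6, 137.2]
tool_rot: [-3.137, 0.002, 1.537]
force: [1.2, 0.1, -0.1]
width: 0.1
```

>>> play_rows(
  slide=[
    [0,5,0],
    [0,10,0],
    [0,15,0],
    [0,18,0],
    [0,18,0],
  ],
  turn=[0,0,0,0,0],
  fingers=[0,0,0,0,0],
)

```text
clock: 2.38
eef_pos: [500.0, 158.0, 137.3]
tool_rot: [-3.138, 0.002, 1.536]
force: [-0.2, -0.5, 0.2]
width: -0.1
```

>>> play_rows(
  slide=[
    [0,2,0],
    [0,4,0],
    [0,6,0],
    [0,8,0],
    [0,8,0],
  ],
  turn=[0,0,0,0,0],
  fingers=[0,0,0,0,0],
)

```text
clock: 3.0
eef_pos: [508.1, 157.7, 137.2]
tool_rot: [-3.138, 0.002, 1.536]
force: [0.5, -0.4, 0.4]
width: -0.1
```

Run:
```python
from h import *
for n in('side','wrist'):
    p,d=vision.get_image(n); cv2.imwrite(f'pics/{n}2.png',p)
    if n=='side':cv2.imwrite('pics/side2c.png',cv2.resize(p[170:270,190:320],None,fx=6,fy=6,interpolation=cv2.INTER_CUBIC))
```

```text
(no output)
```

View pics/side2c.png

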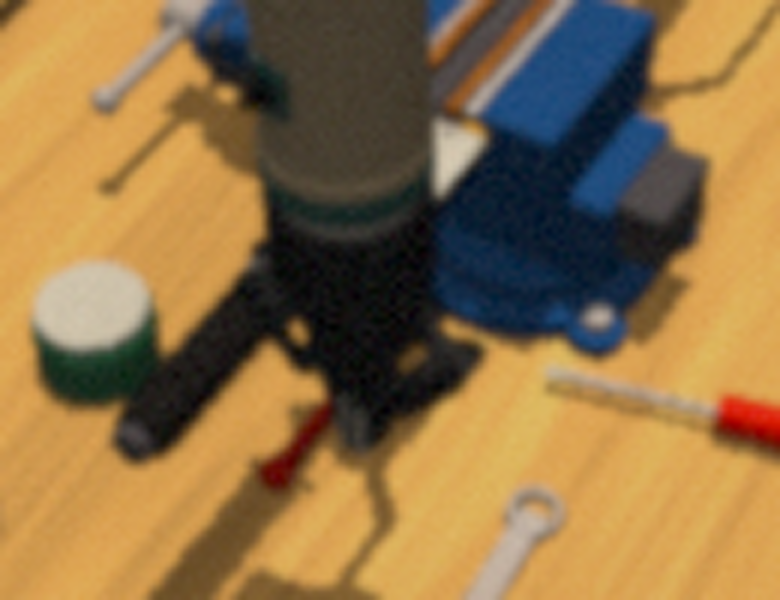

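View pics/wrist2.png

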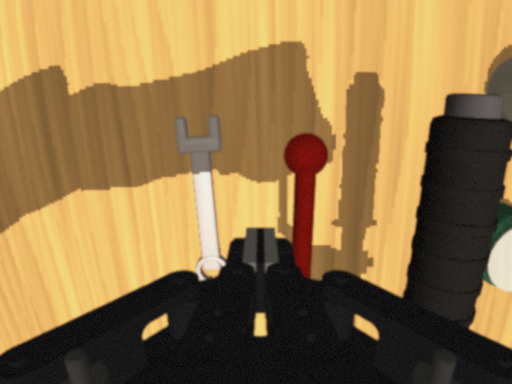

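The side view shows the finger knuckles spread beyond the tips, at crop (470,350). I'll check how low and how far out they are relative to the grip before pressing.

Run:
```python
from h import *
t=ctrl.read_state()['eef_pos'];print(t.round(1))
for n in('side','scene'):
    p,d=vision.get_image(n);c=cam(n)
    v,u=np.nonzero(d>0);X=bydepth(c,np.c_[u,v],d[v,u])-t
    g=p[v,u].max(1)
    k=(np.abs(X[:,0])<90)&(np.abs(X[:,1])<30)&(X[:,2]>-5)&(X[:,2]<120)&(g<75)
    Y=X[k]
    for z in range(0,120,10):
        q=Y[(Y[:,2]>=z)&(Y[:,2]<z+10)]
        if len(q):print(n,z,len(q),'dx',q[:,0].min().round(),q[:,0].max().round(),'dy',q[:,1].min().round(),q[:,1].max().round())
```

```text
[507.8 157.7 137.2]
side 0 11 dx -13.0 13.0 dy -1.0 13.0
side 10 60 dx -16.0 77.0 dy -21.0 29.0
side 20 113 dx -15.0 90.0 dy -27.0 30.0
side 30 15 dx -16.0 8.0 dy 7.0 12.0
side 40 30 dx -32.0 27.0 dy -0.0 15.0
side 50 60 dx -39.0 30.0 dy -9.0 16.0
side 60 50 dx -45.0 46.0 dy 3.0 18.0
side 70 58 dx -49.0 54.0 dy 0.0 19.0
side 80 93 dx -60.0 57.0 dy -9.0 19.0
side 90 83 dx -61.0 55.0 dy -13.0 21.0
side 100 47 dx -45.0 38.0 dy -5.0 22.0
side 110 27 dx -44.0 -27.0 dy -7.0 14.0
scene 0 3 dx -1.0 21.0 dy -18.0 -4.0
scene 10 27 dx -2.0 26.0 dy -29.0 27.0
scene 20 32 dx -2.0 90.0 dy -28.0 30.0
scene 30 21 dx -4.0 90.0 dy -29.0 7.0
scene 40 8 dx -9.0 27.0 dy -12.0 -8.0
scene 50 31 dx -35.0 36.0 dy -12.0 11.0
scene 60 22 dx -42.0 44.0 dy -16.0 10.0
scene 70 31 dx -43.0 49.0 dy -17.0 0.0
scene 80 34 dx -53.0 62.0 dy -17.0 4.0
scene 90 41 dx -54.0 65.0 dy -19.0 7.0
scene 100 36 dx -12.0 51.0 dy -19.0 3.0
scene 110 21 dx 18.0 46.0 dy -19.0 5.0
```

The knuckles reach ±60 mm only at about 80 mm above the tip (z≈217), and the grip's top is at z≈166. That clears it, so I'll press in small steps while watching the force.

>>> play_rows(
  slide=[
    [0,3,0],
    [0,6,0],
    [0,9,0],
    [0,12,0],
    [0,12,0],
  ],
  turn=[0,0,0,0,0],
  fingers=[0,0,0,0,0],
)

```text
clock: 3.82
eef_pos: [517.7, 159.8, 136.9]
tool_rot: [-3.134, -0.0, 1.539]
force: [-5.8, 5.8, 2.4]
width: -0.1
```

The lever is moving. The blade's arc also drifts towards +y (about 0.34 per mm), so I'll follow that and turn with it.

>>> play_rows(
  slide=[
    [1,3,0],
    [2,5,0],
    [3,7,0],
    [3,8,0],
    [3,8,0],
  ],
  turn=[0.04,0.08,0.12,0.15,0.15],
  fingers=[0,0,0,0,0],
)

```text
clock: 4.45
eef_pos: [524.3, 163.5, 136.7]
tool_rot: [-3.131, 0.001, 1.389]
force: [-6.4, 1.5, 4.1]
width: 0.1
```

Run:
```python
from h import *
s=ctrl.read_state();print(s['eef_pos'].round(1),s['force'].round(1),s['torque'].round(2))
for n in('side','wrist'):
    p,d=vision.get_image(n); cv2.imwrite(f'pics/{n}3.png',p);c=cam(n)
    if n=='side':cv2.imwrite('pics/side3c.png',cv2.resize(p[170:270,190:320],None,fx=6,fy=6,interpolation=cv2.INTER_CUBIC))
    hsv=cv2.cvtColor(p,cv2.COLOR_BGR2HSV)
    m=((hsv[...,0]<6)|(hsv[...,0]>174))&(hsv[...,1]>150)&(hsv[...,2]>40)
    k,l,st,ce=cv2.connectedComponentsWithStats(m.astype('uint8'))
    for i in range(1,k):
        if st[i,4]<15: continue
        v,u=np.nonzero((l==i)); x=onz(c,np.c_[u,v],152)
        if not(450<x[:,0].mean()<600 and 80<x[:,1].mean()<250):continue
        y=x[x[:,1]<x[:,1].max()-19]
        if len(y)>5:print(n,st[i],'tip',x[x[:,1]>x[:,1].max()-17].mean(0).round(1),'line',cv2.fitLine(y[:,:2].astype('f4'),cv2.DIST_HUBER,0,.01,.01).ravel().round(3))
```

```text
[524.3 163.5 136.7] [-6.4  1.5  4.1] [ 0.41  1.11 -0.  ]
wrist [ 285  134   42  145 3019] tip [550.9 206.1 152. ] line [1.60000e-01 9.87000e-01 5.45385e+02 1.75970e+02]
```

View pics/wrist3.png

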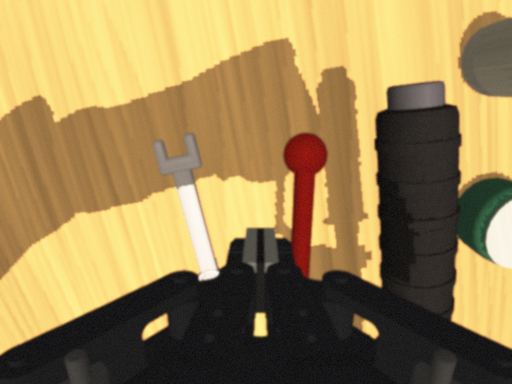

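The wrist view shows the fingers still outside the blade and the grip clear to the right. The lever is at about 0.13 rad, so I'll keep going.

>>> play_rows(
  slide=[
    [0,2,0],
    [0,4,0],
    [0,6,0],
    [0,8,0],
    [0,8,0],
  ],
  turn=[0.01,0.02,0.04,0.05,0.05],
  fingers=[0,0,0,0,0],
)

```text
clock: 5.18
eef_pos: [529.4, 164.9, 136.7]
tool_rot: [-3.125, 0.0, 1.341]
force: [-8.7, 5.4, 6.5]
width: 0.0
```

>>> play_rows(
  slide=[
    [0,4,0],
    [0,6,0],
    [0,7,0],
    [0,8,0],
    [0,8,0],
  ],
  turn=[0,0,0,0,0],
  fingers=[0,0,0,0,0],
)

```text
clock: 5.8
eef_pos: [529.7, 165.0, 136.5]
tool_rot: [-3.111, 0.003, 1.343]
force: [-17.8, 4.2, 15.8]
width: -0.1
```

```bash
cat > look.py <<'E'
from h import *
import sys
s=ctrl.read_state();print(s['clock'],s['eef_pos'].round(1),s['force'].round(1),s['torque'].round(2))
n='wrist'
p,d=vision.get_image(n); cv2.imwrite(f'pics/{n}{sys.argv[1]}.png',p);c=cam(n)
hsv=cv2.cvtColor(p,cv2.COLOR_BGR2HSV)
m=((hsv[...,0]<6)|(hsv[...,0]>174))&(hsv[...,1]>150)&(hsv[...,2]>40)
k,l,st,ce=cv2.connectedComponentsWithStats(m.astype('uint8'))
for i in range(1,k):
    if st[i,4]<15: continue
    v,u=np.nonzero((l==i)); x=onz(c,np.c_[u,v],152)
    if not(450<x[:,0].mean()<600 and 80<x[:,1].mean()<250):continue
    y=x[x[:,1]<x[:,1].max()-19]
    if len(y)>5:print(n,st[i],'tip',x[x[:,1]>x[:,1].max()-17].mean(0).round(1),'line',cv2.fitLine(y[:,:2].astype('f4'),cv2.DIST_HUBER,0,.01,.01).ravel().round(3))
E
python3 look.py 4
```

```text
5.8 [529.7 165.  136.5] [-17.8   4.2  15.8] [ 0.72  3.59 -0.06]
wrist [ 285  134   42  144 2990] tip [558.5 206.1 152. ] line [2.11000e-01 9.77000e-01 5.51550e+02 1.76636e+02]
```

The lever is at its stop: force rises steeply while the TCP stays at x≈529.6, and the blade has turned about 0.18–0.2 rad. Force is about 18 N in x, roughly 24 N in total. Now I'll back fully off.

>>> play_rows(
  slide=[
    [-2,-7,0],
    [-5,-14,0],
    [-8,-20,0],
    [-11,-27,0],
    [-14,-32,0],
  ],
  turn=[-0.04,-0.08,-0.12,-0.16,-0.2],
  fingers=[0,0,0,0,0],
)

```text
clock: 6.48
eef_pos: [496.2, 158.9, 137.9]
tool_rot: [-3.114, -0.004, 1.546]
force: [-0.2, 0.3, -0.8]
width: 0.1
```

>>> play_rows(
  slide=[
    [0,0,0],
    [0,0,0],
    [0,0,0],
    [0,0,0],
  ],
  turn=[0,0,0,0],
  fingers=[0,0,0,0],
)

```text
clock: 6.98
eef_pos: [496.4, 159.0, 137.9]
tool_rot: [-3.114, -0.005, 1.546]
force: [0.4, 0.5, 0.7]
width: -0.1
```

```bash
python3 look.py 5
```

```text
6.975 [496.4 159.  137.9] [0.4 0.5 0.7] [-0.02 -0.04 -0.02]
wrist [ 314  137   41  144 3126] tip [528.  203.4 152. ] line [6.40000e-02 9.98000e-01 5.26796e+02 1.72311e+02]
```

View pics/wrist5.png

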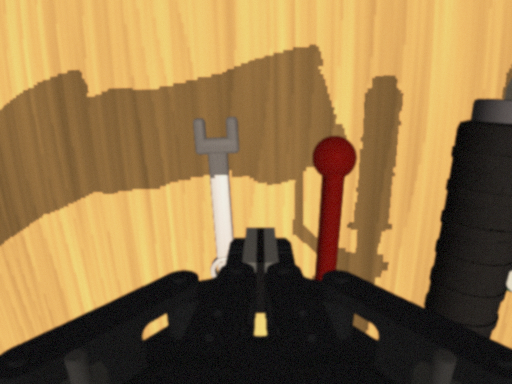

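The wrist view shows the lever fully back out: the ball at (334,157) is at x≈528, the same as at the start, and the contact force is zero. Now the second press.

>>> play_rows(
  slide=[
    [0,5,0],
    [0,9,0],
    [0,13,0],
    [1,17,0],
    [2,20,0],
  ],
  turn=[0,0,0,0.04,0.08],
  fingers=[0,0,0,0,0],
)

```text
clock: 7.65
eef_pos: [515.1, 161.6, 137.3]
tool_rot: [-3.111, -0.003, 1.464]
force: [-5.0, 3.0, 3.8]
width: -0.1
```

>>> play_rows(
  slide=[
    [1,4,0],
    [3,7,0],
    [4,10,0],
    [5,13,0],
    [6,15,0],
  ],
  turn=[0.03,0.06,0.09,0.11,0.12],
  fingers=[0,0,0,0,0],
)

```text
clock: 8.28
eef_pos: [529.3, 166.1, 136.8]
tool_rot: [-3.108, 0.002, 1.343]
force: [-8.8, 0.7, 7.7]
width: -0.3
```

>>> play_rows(
  slide=[
    [0,4,0],
    [0,6,0],
    [0,7,0],
    [0,7,0],
    [0,7,0],
  ],
  turn=[0,0,0,0,0],
  fingers=[0,0,0,0,0],
)

```text
clock: 8.9
eef_pos: [529.6, 166.0, 136.6]
tool_rot: [-3.095, 0.004, 1.344]
force: [-17.4, 3.3, 15.9]
width: 0.2
```

```bash
python3 look.py 6
python3 - <<'E'
from h import *
for n in('scene','side'):
    p,d=vision.get_image(n); cv2.imwrite(f'pics/{n}6.png',p)
s=ctrl.read_state();print(s['clock'],s['eef_pos'].round(1),s['force'].round(1))
E
```

```text
8.9 [529.6 166.  136.6] [-17.4   3.3  15.9] [ 0.67  3.53 -0.08]
wrist [ 285  137   42  141 2936] tip [558.5 206.1 152. ] line [2.12000e-01 9.77000e-01 5.51617e+02 1.77028e+02]
9.05 [529.6 166.  136.6] [-17.4   3.1  16.3]
```

View pics/wrist6.png

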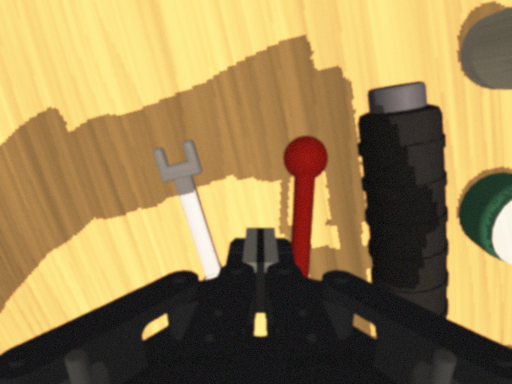

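View pics/side6.png

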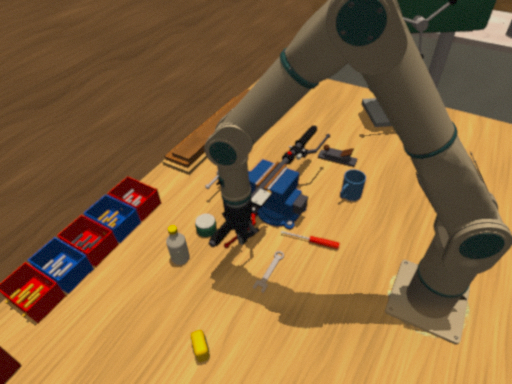

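The wrist view shows the ball at (306,157), the fingers pressing its outside, and a clear gap to the grip at (365,200). The side view shows everything on the bench where it was. Force is steady, at the same stop position as before, so I'll hand in.

```bash
python3 -c "
from cell import ctrl
print(ctrl.finish_job()); s=ctrl.read_state(); print(s['clock'],s['force'].round(1),s['eef_pos'].round(1))"
```

```text
the job is handed in; nothing more can be done
None
the job is handed in; nothing more can be done
```

I pressed the red lever in to its stop with the outside of the shut fingers, let it spring right back out, and pressed it firmly in again. I handed the job in at about 9 s while still holding it there; no verdict was reported.

**At the stop:** Both presses stopped at the same place, with the tool at x≈529.6 mm. The last reading was 17 N along x and about 24 N in total, steady and well below 40 N.

**Return:** Between presses the force read zero and the ball at the lever's end was back at its starting x of about 528 mm.

**Surroundings:** The last wrist picture shows a clear gap to the grip. By eye, the last side picture shows the loose things where they were. I did not measure their positions or the clutch lever's angle.

**Checks that disagreed:**
- **Lever angle:** the blade's slope in the wrist picture gave about 0.18 rad of travel, while the ball's movement of about 30 mm gave about 0.21 rad. I took the sharp rise in force as proof of the stop.
- **Upward force:** about 16 N acted upwards on the tool during the presses. It rose and fell with the push, so I put it down to friction or the taper of the finger against the blade.

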